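Hold the big spring clip open over the batch card

ROBOT

A 7-joint arm with a two-finger parallel gripper is mounted at the origin on the work surface. World frame = base frame: x ahead of the robot, y to its left, z up, the work surface at z = 0. Lengths are in m, angles in rad, forces in N, time in s.
With the tool pointing down it reaches from about 0.4 to 0.9 m from the base axis. Payload 5.6 kg.
Tool frame: the origin (TCP) lies at the very end of the fingers, on their centre line; the grasp point (between the pads) lies 19 mm behind it; x points along the fingers, y is the direction in which the jaws open and shut, and the axes are right-handed (so a half turn about x gives the same grasp; the last joint's range is limited). The gripper opens to 92 mm and grips with 3 to 60 N. Pads are 20 mm wide; open, the fingers measure 128 mm over their backs; the gripper's body (75 mm by 189 mm) begins 69 mm behind the grasp point.
Start: joints at [-0.043, 0.468, -0.012, 1.603, 0.006, 1.071, -0.056], TCP at [0.65, -0, 0.215] pointing down, gripper open.
Joint ranges: [-2.53, 2.53], [-0.31, 2.02], [-1.57, 1.55], [0.28, 2.44], [-1.29, 4.43], [0.15, 1.84], [-2.92, 2.92]. Speed limits (rad/s): [2.57, 2.57, 3.14, 3.14, 3.14, 3.14, 3.14].

INTERFACE

Orientations are given as a unit quaternion [x, y, z, w].
In Python, from cell import * gives the robot as it stands.
- The arm moves only by the tool jog_arm, never from a script. Its argument "series" is a list of rows, each a list of 3 entries, a list of its own where there are three numbers: the opening, from 0 (shut) to 1 (fully open), then the shift along the tool's x, y, z in mm, then the turn, a rotation vector about the tool's x, y, z in degrees. In form: [[gripper, [tx, ty, tz], [wx, wy, wz]], ...]. A call has 1 to 20 rows; each row is the pose to reach, as a shift and turn from the pose commanded when the call began, along the tool's axes at that moment; what a row does not reach only later rows make up. A row lasts 1/8 s, in which the tool goes at most 62.5 mm and 10.7 degrees, less where a joint would pass 70% of its speed; a pose out of reach is approached as far as the arm can. A call with a gripper value outside its range is refused whole. The fingers move at their own pace and stop on an object; "grip_force" is the grip in N (left out, the last holds). Time passes only in rows, so rows that repeat a pose let the fingers close. It gives the time, the measured TCP pose, the force and the opening at its end, in the units of the state.
- state(): the state, without advancing time (a new reading comes with each control period).
- grab_frame(name): name is "scene" or "side" or "wrist"; returns a dict with "image" (480x640x3 uint8, blue, green, red), "fx", "fy", "cx", "cy" (pixels), "k1" (the pictures are not rectified: a ray, as slopes to the right and down, at radius r is drawn at 1 + k1 r^2 times it, then the intrinsics apply), "R" (3x3) and "t" (3): a world point X has camera coordinates R X + t. Camera axes: x right, y down, z forward; pixel columns grow to the right and rows downward; lengths in m; the calibration is good to about 2 mm. A picture is of the moment at which its call begins. There is no depth.
- hand_in(): hands the job in, once; it reports no verdict.
Trained networks look in the newest picture that a camera, given by its name, has taken for a name from the list of things; names that differ only in an ending like _2 or _b are one class to them, and where a whole thing is asked for, a point or a joint stands for the part that bears it (a point fixed in the world has none). Each returns a list of dicts, best first, with "score" (0 to 1); they miss things now and then, are a little off and sometimes report something else, mostly with a low value. They report only what shows in the picture. A call takes as long as a camera call.
- silhouettes(query, camera): "mask" (480x640 bool, what is visible of it).
- spot_point(query, camera): "point" ([x, y, z] in m, in world coordinates, good to about 4 mm: a listed point, or the origin of a listed thing).
The state is a dict: "clock": time; "joint_positions": joint angles; "qd": joint speeds; "tau": joint torques, N m; "position": TCP position; "orientation": TCP orientation; "force": force on the tool from outside, world axes, zero at the start; "torque": the same for the moment, N m; "width": opening from 0.0 (shut) to 1.0 (fully open).
Only numpy, scipy, OpenCV 4.12 (cv2) and the standard library are available. Lean on these libraries where they do the work, as an engineer would, in place of code of your own. Each camera call takes 0.05 s, during which the arm holds its last target.

TASK

Squeeze open the big spring clip that is parked on the rim of the white tub, lift it off, and bring it down over the top edge of the upright batch card, about the middle and square to it. Finish while still holding it squeezed wide open there, one jaw on each side and well down past the edge, with no part of the clip touching the card, so that I can slip a label sheet in before it is let close. Do not push the card stand about or disturb the label roll, the jar or the spatula.

Things in the scene. Friction and masses are not known exactly. Their poses are not given: they have to be found in the camera images.
- clip: Large spring clip, 120 g, parked jaws down on the tub rim's -x wall: two steel levers on an axle with a coil spring; black flat handles lean apart upwards in a V. Origin on the axle; parked, z is up, x along the axle (and rim wall), y the way handles close and jaws open. The frame belongs to the +y lever: squeezing both handles evenly tips it about x by half the joint value
- clip_axle (a point): middle of the clip's axle, about the clip's centre; axes as clip. A coil of radius 7.5 mm round it rests on the rim. Parked, the clip reaches from 45 mm below to 52 mm above this point
- handle_a (a point): middle of the flat outer face of the +y handle, 30 mm above and 25 mm beside the axle when parked. Handle 26 mm wide along x. Parked, the two outer faces run from 9 to 52 mm above the axle, 41 mm apart below and 60 mm above; squeezed to the stop they are parallel, 36 mm apart, 13 to 58 mm above it. It takes about 5 N on each handle to start opening, 11 N to reach the stop
- handle_b (a point): the same point on the other (-y) handle
- jaw_a (a point): inner lower edge of the rubber pad of the clip's +y jaw, mid-width; parked it lies 2 mm to +y and 45 mm below the axle. Jaws are 28 mm wide along x
- jaw_b (a point): the same point on the other (-y) jaw
- clip_lever (a joint): opening angle between the clip's levers, rad: 0 when gripping the 4 mm rim, 0.46 at the stop (handles parallel, jaw tips about 24 mm apart); at 0.30 the tips are 17 mm apart. Spring-loaded: it closes when the handles are let go
- tub: white plastic open tub, 130 mm (x) by 170 mm (y) by 100 mm high, wall 4 mm, does not shift; origin at the centre of its underside, z up. The clip straddles the middle part of its -x wall (the wall centre is 63 mm from the origin)
- card: batch card stand, 0.95 kg, loose: a white board 120 mm wide (along x), 3 mm thick (along y) standing upright in a steel foot 130 mm (x) by 70 mm (y) by 24 mm high; top edge 124 mm above the table. Origin at the centre of the foot's underside, z up
- card_top (a point): middle of the card's top edge; x along the edge, y square to the card's faces, z up
- label_roll: paper label roll standing on its end, 76 mm across, 45 mm high; origin at the centre of its underside; leave alone
- sprinkle_jar: closed amber jar, 64 mm across, 105 mm high; origin at the centre of its underside; leave alone
- spatula: spatula, 240 mm long, lying flat; leave alone

How it is judged:
By the outcome, as a careful person would: the job done as asked, in the order asked, and still so for the second after the job is handed in, while the arm keeps its last pose, push and grip.
It also fails if it takes over 42 s, if anything falls off the work surface, if the arm or the gripper's body presses on something with over 40 N, if the wrist force passes 120 N, or if a joint passes its speed limit or range.

## Working session

There is one attempt and no reset: what is moved stays moved. The work goes in short steps, Python scripts to look and compute and a tool call to move; the robot and the scene stay as the last step left them, time stands still between calls to the robot, and variables do not carry over. Pictures are saved under pics/ and viewed, and the job is handed in when it is done.

Besides the shell and the picture viewer there is one more tool, called as name([rows], argument=value, ...), one row to a line, values as JSON. jog_arm: Moves the arm, as the interface text tells. Its arguments: {"type":"object","properties":{"series":{"type":"array"},"grip_force":{"type":"number"}},"required":["series"]}

```bash
mkdir -p pics; ls; cat > h.py <<'E'
from cell import *
import numpy as np, cv2
from scipy.spatial.transform import Rotation as Rn
E
python3 - <<'E'
from h import *
s=state();print(s['clock'],s['position'],s['orientation'],s['width'],s['force'])
for c in ['scene','side','wrist']:
    f=grab_frame(c);cv2.imwrite(f'pics/{c}0.png',f['image'])
    print(c,-f['R'].T@f['t'],f['fx'],f['k1'])
    for q in ['clip_axle','handle_a','jaw_a','card_top','tub','card','label_roll','sprinkle_jar','spatula']:
        print(q,[(np.round(d['point'],4).tolist(),round(d['score'],2)) for d in spot_point(q,c)[:3]])
E
```

```text
pics
0.0 [ 6.49414267e-01 -7.80948720e-05  2.13634387e-01] [-0.49953857 -0.50038245  0.50049027 -0.49958793] 0.9985736780229466 [ 0.17831118 -0.1802112  -0.5264774 ]
scene [ 1.12175734 -0.54755969  0.8803885 ] 552.6037520905026 -0.08262224600489317
clip_axle [([0.5073, -0.251, 0.1089], 0.98)]
handle_a [([0.4753, -0.2566, 0.139], 0.85), ([0.4387, -0.0039, -0.0038], 0.37)]
jaw_a [([0.5013, -0.2552, 0.062], 0.95), ([0.5064, -0.255, 0.0661], 0.77)]
card_top []
tub [([0.5711, -0.2545, -0.0037], 0.78), ([0.5075, -0.2525, 0.1063], 0.34)]
card [([0.5566, 0.2067, 0.0006], 0.96)]
label_roll [([0.4379, -0.0044, -0.0032], 0.98)]
sprinkle_jar [([0.6739, 0.0124, 0.0028], 0.58)]
spatula [([0.487, -0.4724, 0.0007], 0.86)]
side [-0.11477155  0.67428797  0.80163934] 516.9081434517217 -0.02270514082121207
clip_axle [([0.5043, -0.2545, 0.1064], 0.77)]
handle_a [([0.4802, -0.257, 0.1393], 0.74), ([0.5277, -0.2477, 0.1417], 0.66)]
jaw_a [([0.5067, -0.2475, 0.0609], 0.61), ([0.4997, -0.2489, 0.0612], 0.57)]
card_top [([0.5576, 0.2106, 0.1223], 0.71)]
tub [([0.5715, -0.2568, 0.0023], 0.96), ([0.6758, 0.0129, 0.0003], 0.42)]
card [([0.5572, 0.2083, -0.0021], 0.64)]
label_roll [([0.4367, -0.0023, 0.0047], 0.86)]
sprinkle_jar [([0.6734, 0.0125, 0.0021], 0.95)]
spatula [([0.4895, -0.4664, -0.0009], 0.55)]
wrist [0.64936364 0.07279004 0.38468984] 347.2374787762233 0.007365487225667834
clip_axle []
handle_a [([0.6754, 0.0152, -0.001], 0.18)]
jaw_a [([0.5043, -0.2527, 0.0617], 0.66), ([0.5091, -0.2544, 0.0595], 0.54)]
card_top []
tub [([0.5693, -0.2531, -0.0023], 0.61)]
card [([0.5594, 0.2048, 0.001], 0.83)]
label_roll [([0.4372, -0.0051, -0.0034], 0.73)]
sprinkle_jar [([0.6745, 0.0167, -0.0003], 0.79)]
spatula [([0.4365, -0.0086, -0.0026], 0.63)]
```

View pics/scene0.png

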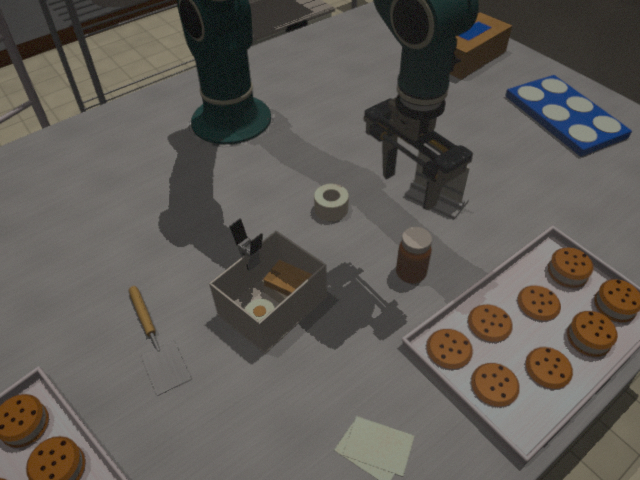

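View pics/side0.png

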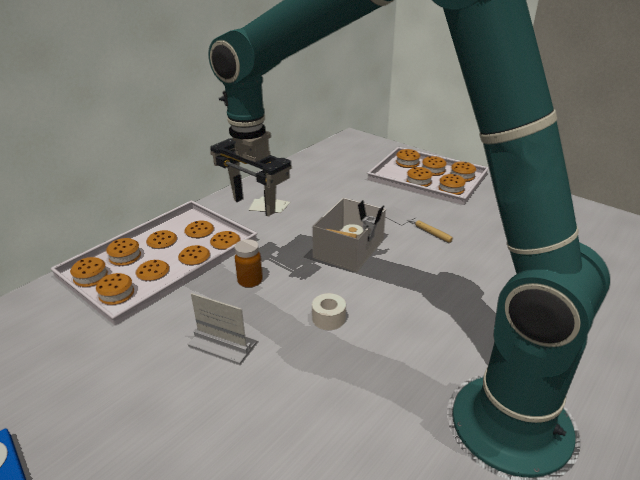

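View pics/wrist0.png

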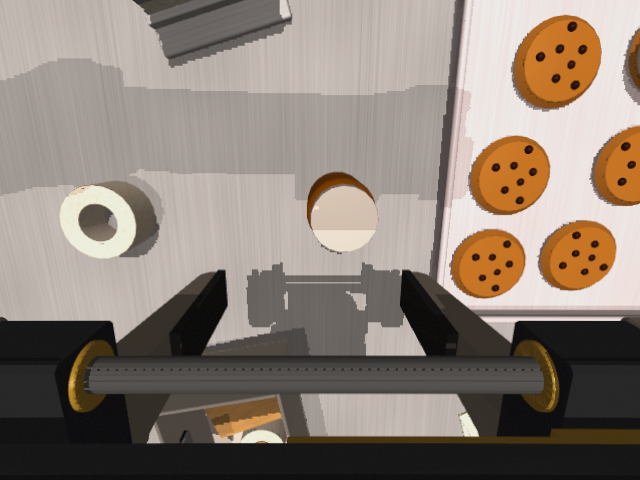

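The scene view shows the clip on the tub's near wall at about (248,243), the roll at (331,203) and the jar at (413,255). In the side view the card stand is at (222,328). Next I'll fit the tub and card poses, including yaw, to the masks.

```bash
cat >> h.py <<'E'
def proj(f,X):
    X=np.atleast_2d(X);c=X@f['R'].T+f['t'];s=c[:,:2]/c[:,2:]
    r2=(s**2).sum(1,keepdims=True);s=s*(1+f['k1']*r2)
    return s*[f['fx'],f['fy']]+[f['cx'],f['cy']]
def box(sx,sy,z0,z1):
    return np.array([[a*sx/2,b*sy/2,z] for a in(-1,1) for b in(-1,1) for z in (z0,z1)])
def place(P,x,y,yaw):
    return Rn.from_euler('z',yaw).apply(P)+[x,y,0]
def ren(f,parts,p):
    m=np.zeros((480,640),np.uint8)
    for P in parts:
        h=cv2.convexHull(np.float32(proj(f,place(P,*p))));cv2.fillConvexPoly(m,np.int32(np.round(h*16)),1,shift=4)
    return m>0
TUB=[box(.13,.17,0,.1)];CARD=[box(.13,.07,0,.024),box(.12,.003,.02,.124)]
E
cat > fit.py <<'E'
from h import *
from scipy.optimize import minimize
def go():
    F={c:grab_frame(c) for c in['scene','side','wrist']}
    for q,parts,cs,p0 in [('tub',TUB,['scene','side'],(.571,-.255,.15)),('card',CARD,['side'],(.557,.207,0.2))]:
        ms=[(F[c],silhouettes(q,c)[0]) for c in cs]
        print(q,[round(m['score'],2) for _,m in ms],[m['mask'].sum() for _,m in ms])
        def cost(v):
            p=(v[0]/100,v[1]/100,v[2]/10);t=0
            for f,m in ms:
                r=ren(f,parts,p);t+=1-(r&m['mask']).sum()/(r|m['mask']).sum()
            return t
        best=None
        for dy in np.arange(-.6,.61,.15):
            v0=np.array([p0[0]*100,p0[1]*100,(p0[2]+dy)*10])
            r=minimize(cost,v0,method='Nelder-Mead',options=dict(initial_simplex=v0+np.vstack([np.zeros(3),np.eye(3)*[.8,.8,1]])))
            print(np.round([r.x[0]/100,r.x[1]/100,np.degrees(r.x[2]/10)],4),round(r.fun,4))
            if best is None or r.fun<best.fun:best=r
        p=(best.x[0]/100,best.x[1]/100,best.x[2]/10);print(q,p)
        for c in F:
            im=F[c]['image']
            for P in parts:
                pt=np.int32(proj(F[c],place(P,*p)))
                for i in range(8):
                    for j in range(i):
                        if bin(i^j).count('1')==1: cv2.line(im,tuple(map(int,pt[i])),tuple(map(int,pt[j])),(0,0,255) ,1)
    for c in F: cv2.imwrite(f'pics/fit_{c}.png',F[c]['image'])
    a=cv2.resize(F['scene']['image'][200:360,180:420],None,fx=3,fy=3);cv2.imwrite('pics/fa.png',a)
    a=cv2.resize(F['side']['image'][190:370,170:410],None,fx=3,fy=3);cv2.imwrite('pics/fb.png',a)
go()
E
python3 fit.py
```

```text
tub [0.64, 0.72] [np.int64(1559), np.int64(3664)]
[ 0.5659 -0.252   9.7436] 1.1136
[ 0.566  -0.2522 10.4322] 1.1142
[ 0.5654 -0.2513  9.7412] 1.1119
[ 0.5658 -0.2517 10.8447] 1.114
[ 0.565  -0.2516  9.8353] 1.1143
[ 0.5654 -0.2513  9.75  ] 1.1119
[ 0.5661 -0.2519 10.7433] 1.114
[ 0.5651 -0.2515 10.0286] 1.1143
[ 0.5737 -0.2457 76.9836] 1.2851
tub (np.float64(0.5653722047191481), np.float64(-0.2512931367268185), np.float64(0.17001575935671326))
card [0.7] [np.int64(3123)]
[ 0.5558  0.2061 16.1537] 0.0563
[ 0.5558  0.2059 16.0879] 0.0567
[ 0.5554  0.2061 16.6473] 0.0588
[ 0.5556  0.2061 16.4021] 0.0575
[ 0.556  0.206 16.304] 0.0575
[ 0.5556  0.206  16.2773] 0.0581
[ 0.556   0.2059 16.1787] 0.0572
[ 0.5555  0.2062 16.4104] 0.0572
[ 0.5555  0.2059 16.4418] 0.0577
card (np.float64(0.5558022372000562), np.float64(0.2061328937814586), np.float64(0.2819354152078618))
```

View pics/fa.png

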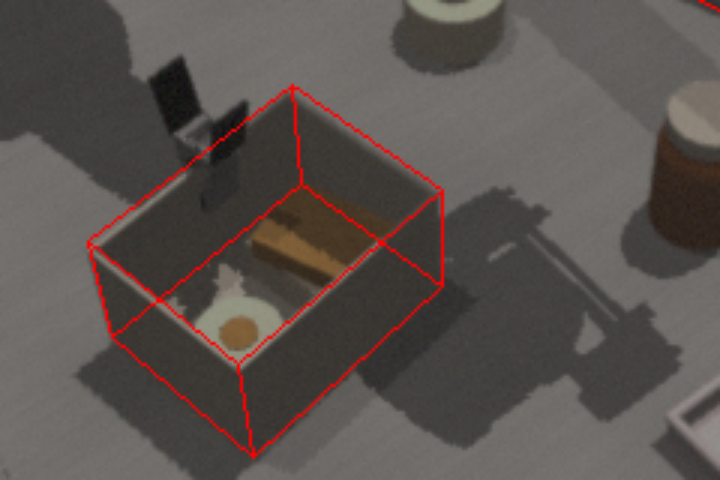

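View pics/fb.png

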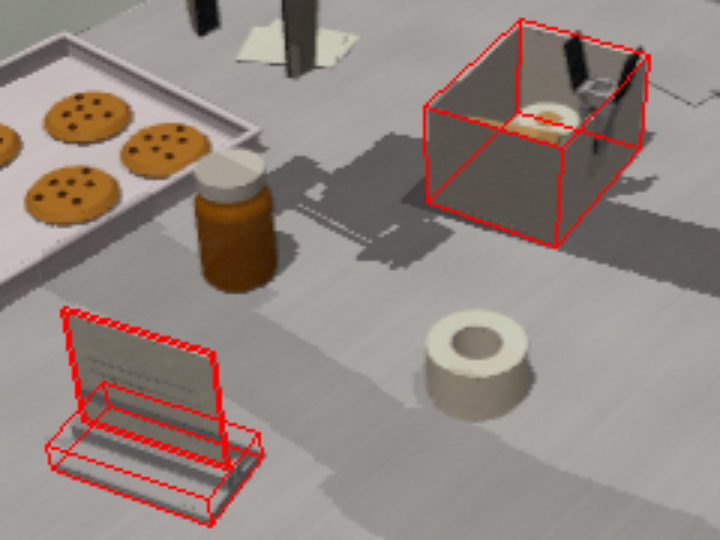

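```bash
cat >> h.py <<'E'
def shift(target_p, yaw_deg=None):
    """shift in tool axes (mm) and turn to get tool pointing straight down with tool y along world yaw (mod 180)"""
    s=state();R0=Rn.from_quat(s['orientation']);p=np.array(s['position'])
    sh=R0.inv().apply(np.array(target_p)-p)*1000
    y=R0.as_matrix()[:,1];cur=np.degrees(np.arctan2(y[1],y[0]))
    out=[]
    if yaw_deg is not None:
      for k in (0,180):
        a=np.radians(yaw_deg+k);yy=np.array([np.cos(a),np.sin(a),0]);x=np.array([0,0,-1.])
        T=np.column_stack([x,yy,np.cross(x,yy)])
        out.append(np.round(np.degrees((R0.inv()*Rn.from_matrix(T)).as_rotvec()),1).tolist())
    print('p',np.round(p,4),'yaw',round(cur,2),'clock',s['clock'],'w',s['width'],'F',np.round(s['force'],1))
    print('shift mm',np.round(sh,1),'turn',out)
E
python3 - <<'E'
from h import *
shift([.505,-.253,.19],10)
E
```

```text
p [ 0.65   -0.      0.2146] yaw -0.0 clock 1.8 w 1.0028604740272056 F [-0.2 -0.4  0.5]
shift mm [  24.6 -145.   253. ] turn [[-10.0, 0.0, -0.0], [170.0, -0.0, -0.0]]
```

jog_arm([
  [1, [0, -18, 32], [-1, 0, 0]],
  [1, [0, -48, 84], [-3, 0, 0]],
  [1, [5, -78, 136], [-5, 0, 0]],
  [1, [10, -108, 188], [-8, 0, 0]],
  [1, [18, -132, 230], [-9, 0, 0]],
  [1, [24, -143, 250], [-10, 0, 0]],
  [1, [24.6, -145, 253], [-10, 0, 0]],
  [1, [24.6, -145, 253], [-10, 0, 0]],
  [1, [24.6, -145, 253], [-10, 0, 0]],
], grip_force=30)

```text
clock: 2.92
position: [0.5061, -0.2515, 0.1903]
orientation: [0.454, 0.542, -0.454, 0.542]
force: [0.1, -0.3, 0.2]
width: 0.997
```

```bash
python3 - <<'E'
from h import *
for c in ['wrist','scene','side']:
    f=grab_frame(c);cv2.imwrite(f'pics/{c}1.png',f['image'])
    for q in ['clip_axle','handle_a','jaw_a','tub']+(['card_top','card'] if c=='side' else []):
        print(c,q,[(np.round(d['point'],4).tolist(),round(d['score'],2)) for d in spot_point(q,c)[:3]])
shift([.505,-.253,.12],10)
E
```

```text
wrist clip_axle [([0.5053, -0.2536, 0.1085], 0.78)]
wrist handle_a [([0.4765, -0.2554, 0.1373], 0.87), ([0.5347, -0.2494, 0.1357], 0.85)]
wrist jaw_a [([0.5098, -0.2558, 0.0582], 0.63), ([0.5051, -0.2488, 0.0616], 0.59)]
wrist tub [([0.5694, -0.2532, -0.0015], 0.6)]
scene clip_axle [([0.6757, 0.0098, 0.0031], 0.55)]
scene handle_a [([0.5281, -0.2465, 0.1366], 0.7), ([0.4777, -0.2558, 0.1397], 0.59)]
scene jaw_a [([0.5034, -0.2538, 0.0664], 0.87), ([0.5026, -0.2547, 0.0637], 0.68), ([0.4859, -0.4721, -0.0043], 0.52)]
scene tub [([0.5699, -0.2526, -0.0026], 0.78)]
side clip_axle [([0.5593, 0.2073, -0.0013], 0.72), ([0.503, -0.2555, 0.1054], 0.63), ([0.4821, -0.2579, 0.1388], 0.47)]
side handle_a [([0.4807, -0.2548, 0.1363], 0.68), ([0.5274, -0.2477, 0.1376], 0.65)]
side jaw_a [([0.4969, -0.251, 0.0645], 0.93), ([0.5031, -0.2481, 0.061], 0.69)]
side tub [([0.5663, -0.2532, 0.0019], 0.83)]
side card_top [([0.5543, 0.2091, 0.1244], 0.78)]
side card [([0.5569, 0.2056, -0.0034], 0.71), ([0.5046, -0.2488, 0.0607], 0.59), ([0.5268, -0.2501, 0.1387], 0.21)]
p [ 0.505  -0.2531  0.19  ] yaw 9.99 clock 3.775 w 0.9984920631623908 F [0.3 0.2 1. ]
shift mm [70.   0.  -0.1] turn [[-0.0, 0.0, -0.0], [180.0, -0.0, -0.0]]
```

View pics/wrist1.png

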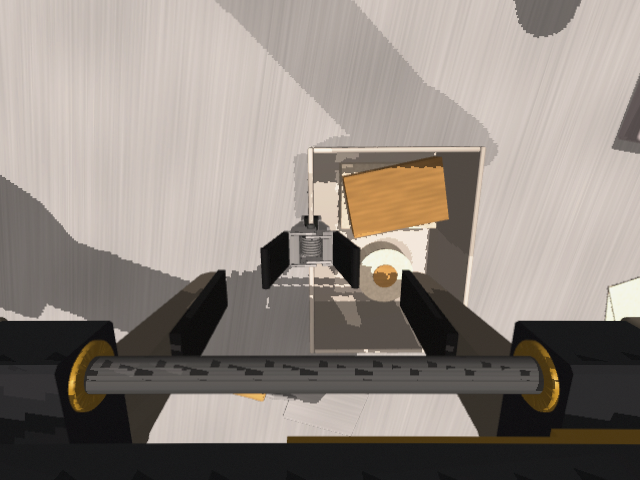

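The wrist view shows the rim wall vertical at column 311. The handles span 262–359 with their midpoint near 310.5, and the finger midpoint is at 313.5. The grasp is aligned and centred, so I'll descend and squeeze.

jog_arm([
  [1, [20, 0, 0], [0, 0, 0]],
  [1, [45, 0, 0], [0, 0, 0]],
  [1, [62, 0, 0], [0, 0, 0]],
  [1, [67, 0, 0], [0, 0, 0]],
  [0.7, [67, 0, 0], [0, 0, 0]],
  [0.6, [67, 0, 0], [0, 0, 0]],
  [0.5, [67, 0, 0], [0, 0, 0]],
  [0.42, [67, 0, 0], [0, 0, 0]],
  [0.36, [67, 0, 0], [0, 0, 0]],
  [0.3, [67, 0, 0], [0, 0, 0]],
  [0.3, [67, 0, 0], [0, 0, 0]],
  [0.3, [67, 0, 0], [0, 0, 0]],
  [0.3, [67, 0, 0], [0, 0, 0]],
], grip_force=30)

```text
clock: 5.4
position: [0.5066, -0.2547, 0.1267]
orientation: [0.455, 0.54, -0.454, 0.543]
force: [-3.9, 0.3, 18.7]
width: 0.385
```

```bash
python3 - <<'E'
from h import *
f=grab_frame('side');i=f['image'][150:330,290:530];g=grab_frame('scene')['image'][150:330,150:390]
cv2.imwrite('pics/g1.png',np.hstack([cv2.resize(i,(400,300)),cv2.resize(g,(400,300))]))
shift([.505,-.253,.12],10)
E
```

```text
p [ 0.5067 -0.2547  0.1268] yaw 9.97 clock 5.5 w 0.38685984423021774 F [-3.9  0.3 18.5]
shift mm [ 6.7 -1.4 -2. ] turn [[-0.0, 0.2, -0.2], [180.0, -0.4, -0.3]]
```

View pics/g1.png

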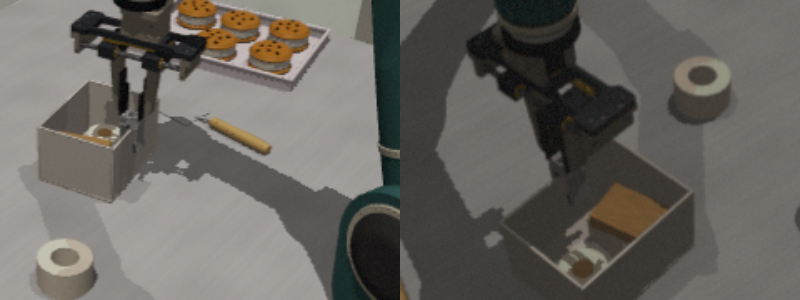

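The width is 35.5 mm, which matches the handles at the stop (36 mm). Lifting now.

jog_arm([
  [0.3, [-8, 0, 0], [0, 0, 0]],
  [0.3, [-20, 0, 0], [0, 0, 0]],
  [0.3, [-40, 0, 0], [0, 0, 0]],
  [0.3, [-65, 0, 0], [0, 0, 0]],
  [0.3, [-90, 0, 0], [0, 0, 0]],
  [0.3, [-110, 0, 0], [0, 0, 0]],
  [0.3, [-120, 0, 0], [0, 0, 0]],
  [0.3, [-120, 0, 0], [0, 0, 0]],
])

```text
clock: 6.5
position: [0.5051, -0.253, 0.2434]
orientation: [0.455, 0.541, -0.454, 0.542]
force: [0.4, -0.2, -1.8]
width: 0.385
```

```bash
python3 - <<'E'
from h import *
f=grab_frame('side');i=f['image'][70:250,290:530]
for q in ['clip_axle','jaw_a','handle_a']: print('side',q,[(np.round(d['point'],4).tolist(),round(d['score'],2)) for d in spot_point(q,'side')[:3]])
g=grab_frame('scene')['image'][100:280,150:390]
for q in ['clip_axle','jaw_a','handle_a']: print('scene',q,[(np.round(d['point'],4).tolist(),round(d['score'],2)) for d in spot_point(q,'scene')[:3]])
w=grab_frame('wrist')['image']
for q in ['clip_axle','jaw_a']: print('wrist',q,[(np.round(d['point'],4).tolist(),round(d['score'],2)) for d in spot_point(q,'wrist')[:3]])
cv2.imwrite('pics/g2.png',np.vstack([np.hstack([cv2.resize(i,(400,300)),cv2.resize(g,(400,300))]),np.hstack([cv2.resize(w,(400,300)),np.zeros((300,400,3),np.uint8)])]))
shift([.556,.207,.25],106)
print(state()['joint_positions'])
E
```

```text
side clip_axle [([0.5058, -0.2536, 0.2205], 0.98), ([0.6753, 0.0137, 0.0002], 0.6)]
side jaw_a [([0.4897, -0.2448, 0.1799], 0.72), ([0.5158, -0.2435, 0.1769], 0.66)]
side handle_a [([0.5205, -0.2489, 0.2608], 0.59), ([0.491, -0.2549, 0.2577], 0.56)]
scene clip_axle [([0.5051, -0.252, 0.2217], 0.96), ([0.5146, -0.2481, 0.1779], 0.17)]
scene jaw_a [([0.4918, -0.249, 0.1808], 0.8), ([0.5147, -0.2491, 0.1818], 0.69), ([0.5086, -0.2492, 0.2224], 0.44)]
scene handle_a [([0.4857, -0.2565, 0.259], 0.93), ([0.5199, -0.2469, 0.2552], 0.73), ([0.5702, -0.254, 0.0006], 0.73)]
wrist clip_axle [([0.5047, -0.2535, 0.2224], 0.59)]
wrist jaw_a [([0.4946, -0.2506, 0.1777], 0.62), ([0.5195, -0.2493, 0.1773], 0.57)]
p [ 0.5049 -0.253   0.2428] yaw 10.0 clock 7.05 w 0.389529465663296 F [-0.5  0.1 -1. ]
shift mm [  -7.2  130.2 -444.2] turn [[-96.0, -0.0, 0.0], [84.0, 0.0, 0.0]]
[ 0.37329155  0.29473005  0.03904187  1.78842287 -0.01294224  1.05897248
  0.59144906]
```

View pics/g2.png

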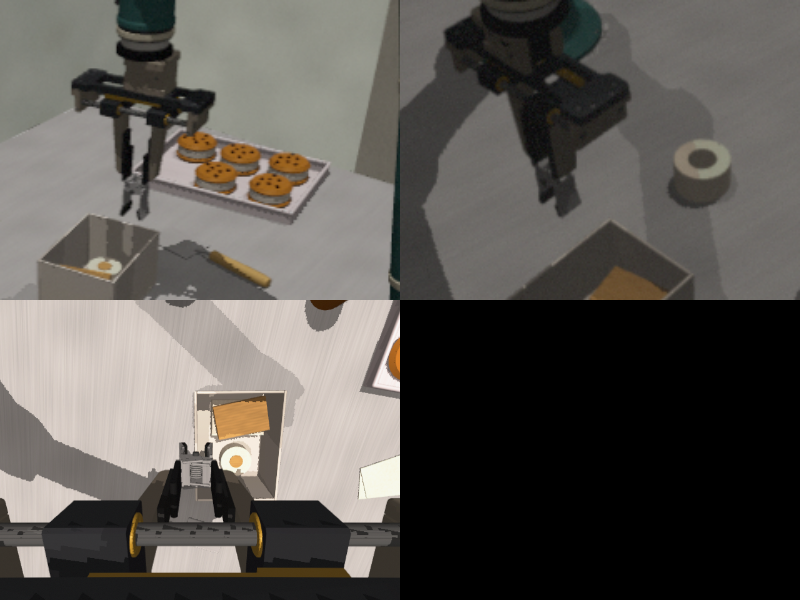

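The clip is held open, with the axle about 21 mm below the TCP. Next I'll carry it over the card with a 96° yaw turn.

jog_arm([
  [0.3, [0, 4, -12], [-3, 0, 0]],
  [0.3, [-1, 13, -42], [-9, 0, 0]],
  [0.3, [-2, 24, -80], [-17, 0, 0]],
  [0.3, [-3, 36, -120], [-25, 0, 0]],
  [0.3, [-4, 48, -160], [-33, 0, 0]],
  [0.3, [-5, 60, -200], [-42, 0, 0]],
  [0.3, [-6, 72, -240], [-51, 0, 0]],
  [0.3, [-7, 84, -280], [-60, 0, 0]],
  [0.3, [-7, 96, -320], [-69, 0, 0]],
  [0.3, [-7, 107, -360], [-78, 0, 0]],
  [0.3, [-7, 117, -398], [-86, 0, 0]],
  [0.3, [-7, 124, -424], [-92, 0, 0]],
  [0.3, [-7, 128, -439], [-95, 0, 0]],
  [0.3, [-7, 130, -444], [-96, 0, 0]],
  [0.3, [-7, 130, -444], [-96, 0, 0]],
  [0.3, [-7, 130, -444], [-96, 0, 0]],
])

```text
clock: 9.05
position: [0.5562, 0.2055, 0.25]
orientation: [-0.098, 0.7, 0.097, 0.7]
force: [-0.4, -0.7, -0.8]
width: 0.384
```

```bash
cat > look.py <<'E'
from h import *
import sys
n=sys.argv[1]
for c in ['wrist','side','scene']:
    f=grab_frame(c);cv2.imwrite(f'pics/{c}_{n}.png',f['image'])
    if c=='side': cv2.imwrite(f'pics/sidez_{n}.png',cv2.resize(f['image'][200:370,150:350],(720,612))[:600])
    if c=='scene': cv2.imwrite(f'pics/scenez_{n}.png',cv2.resize(f['image'][60:230,340:540],(700,595)))
    for q in ['clip_axle','jaw_a','handle_a','card_top','card']: print(c,q,[(np.round(d['point'],4).tolist(),round(d['score'],2)) for d in spot_point(q,c)[:3]])
shift([.5568,.2075,.16],106)
E
python3 look.py 3
```

```text
wrist clip_axle [([0.5524, 0.1995, 0.2284], 0.83)]
wrist jaw_a [([0.5544, 0.1947, 0.1845], 0.77), ([0.55, 0.2122, 0.1849], 0.66)]
wrist handle_a [([0.5507, 0.2151, 0.2641], 0.79), ([0.556, 0.2045, 0.231], 0.74), ([0.5634, 0.19, 0.2639], 0.58)]
wrist card_top []
wrist card [([0.5596, 0.2012, 0.0004], 0.95)]
side clip_axle [([0.5537, 0.203, 0.2278], 0.82)]
side jaw_a [([0.5539, 0.1955, 0.1869], 0.87), ([0.5474, 0.2214, 0.1851], 0.55), ([0.5559, 0.2097, 0.1237], 0.36)]
side handle_a [([0.5644, 0.1866, 0.2659], 0.8), ([0.548, 0.2208, 0.2669], 0.59)]
side card_top [([0.5559, 0.2078, 0.1255], 0.94)]
side card [([0.5588, 0.2033, -0.0019], 0.66)]
scene clip_axle [([0.5577, 0.2079, 0.2295], 0.67)]
scene jaw_a [([0.5577, 0.1935, 0.1883], 0.95)]
scene handle_a [([0.5575, 0.1885, 0.2666], 0.83), ([0.5482, 0.2271, 0.2651], 0.68), ([0.5578, 0.192, 0.1872], 0.66)]
scene card_top [([0.5573, 0.2068, 0.1252], 0.76)]
scene card [([0.5586, 0.2058, 0.0016], 0.88)]
p [0.556  0.2068 0.25  ] yaw 106.0 clock 9.95 w 0.3837068543578336 F [-0.3  0.1 -0.5]
shift mm [90.   0.4  1. ] turn [[-0.0, 0.0, 0.0], [180.0, 0.0, -0.0]]
```

View pics/wrist_3.png

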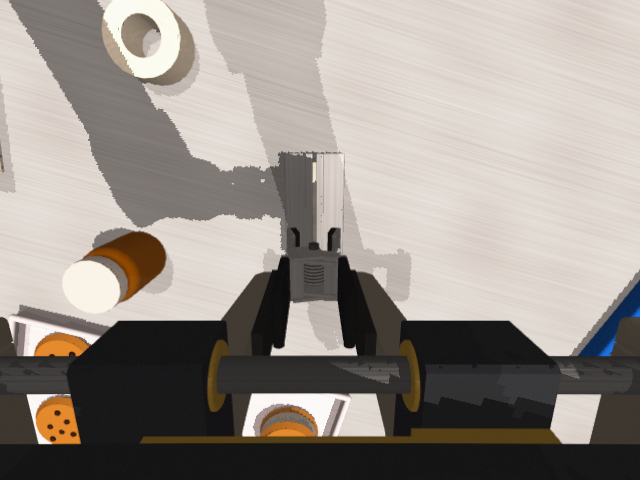

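View pics/sidez_3.png

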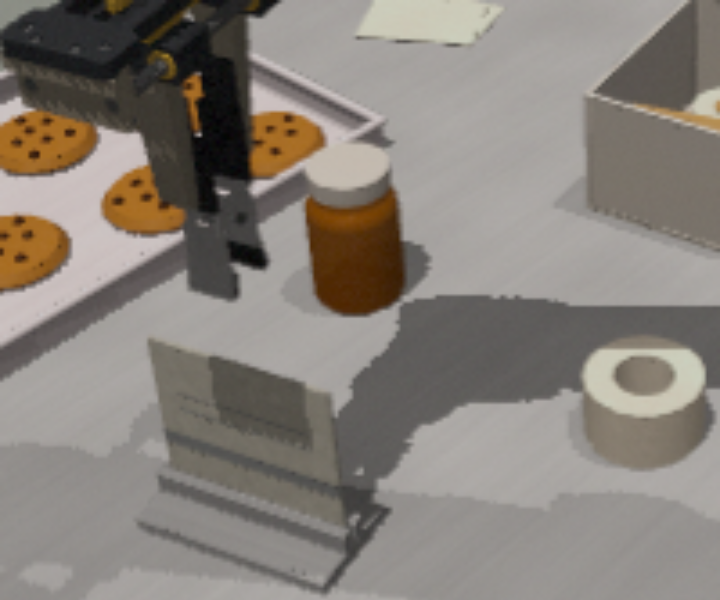

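View pics/scene_3.png

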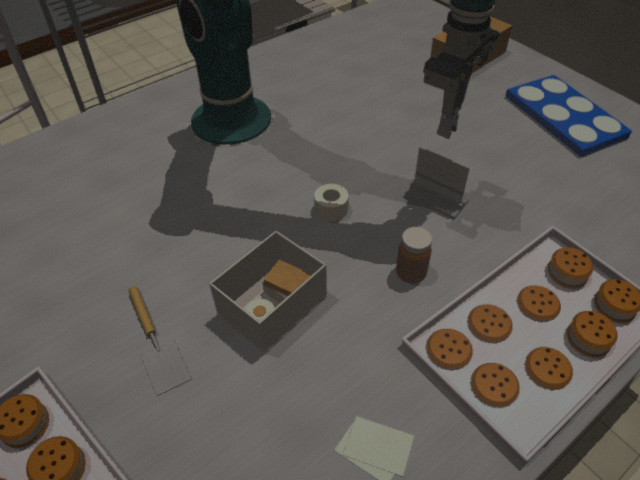

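The wrist view looks along the card. The jaw tips are at columns 293 and 334, straddling the card edge at about 314. I'll refit the card from both fixed cameras and check the clip's tilt by overlay.

```bash
cat > fit2.py <<'E'
from h import *
import sys
from scipy.optimize import minimize
s=state();T=Rn.from_quat(s['orientation']);p0=np.array(s['position']);print(s['clock'],p0)
F={c:grab_frame(c) for c in['scene','side']}
ms=[]
for c in F:
    m=silhouettes('card',c)[0];ms.append((F[c],m));print(c,m['score'],m['mask'].sum())
W=grab_frame('wrist');F['wrist']=W
def cost(v,ms=ms):
    p=(v[0]/100,v[1]/100,v[2]/10);t=0
    for f,m in ms:
        r=ren(f,CARD,p);t+=1-(r&m['mask']).sum()/(r|m['mask']).sum()
    return t
for sub in (ms,ms[:1],ms[1:]):
    v0=np.array([55.7,20.7,2.8])
    r=min((minimize(cost,v0+d,args=(sub,),method='Nelder-Mead',options=dict(initial_simplex=v0+d+np.vstack([np.zeros(3),np.eye(3)*[.6,.6,.8]]))) for d in ([0,0,0],[0,0,-1],[.3,.3,.5],[-.3,-.3,.3])),key=lambda r:r.fun)
    p=(r.x[0]/100,r.x[1]/100,r.x[2]/10);print(np.round(p,4),np.degrees(p[2]),r.fun)
    if sub is ms: P=p
top=place(np.array([[-.06,0,.124],[.06,0,.124],[0,0,.124]]),*P)
for c in F:
    f=F[c];im=cv2.resize(f['image'],None,fx=3,fy=3)
    q=lambda X:tuple(int(3*v+1) for v in proj(f,X)[0])
    cv2.line(im,q(top[0]),q(top[1]),(0,0,255),1)
    for P_ in CARD[:1]:
        for x in place(P_,*P): cv2.circle(im,q(x),2,(0,0,255),-1)
    tool=lambda v:p0+T.apply(v)
    for y in(-.012,.012):
        for z in(-.014,.014): cv2.circle(im,q(tool([.064,y,z])),3,(0,255,0),-1)
    for z in(-.014,.014): cv2.circle(im,q(tool([.021,0,z])),3,(255,0,0),-1)
    c0=q(tool([.03,0,0]));x=min(max(c0[0]-300,0),1920-600);y=min(max(c0[1]-225,0),1440-450)
    cv2.imwrite(f'pics/f2_{c}_{sys.argv[1]}.png',im[y:y+500,x:x+600])
shift([P[0],P[1],.16],np.degrees(P[2])+90)
E
python3 fit2.py 3
```

```text
9.95 [0.55595282 0.20681087 0.24998668]
scene 0.95 2869
side 0.57 2948
[0.5546 0.2074 0.2354] 13.489723377813405 0.1629160374509212
[0.5542 0.2077 0.2393] 13.71142238810625 0.06807817589576548
[0.5557 0.2071 0.2539] 14.54618158884308 0.08509316770186337
p [0.556  0.2068 0.25  ] yaw 106.0 clock 10.2 w 0.3859649179481961 F [ 0.5 -0.2 -1.4]
shift mm [90.   1.  -1.1] turn [[2.5, 0.0, 0.0], [-177.5, -0.0, 0.0]]
```

View pics/f2_wrist_3.png

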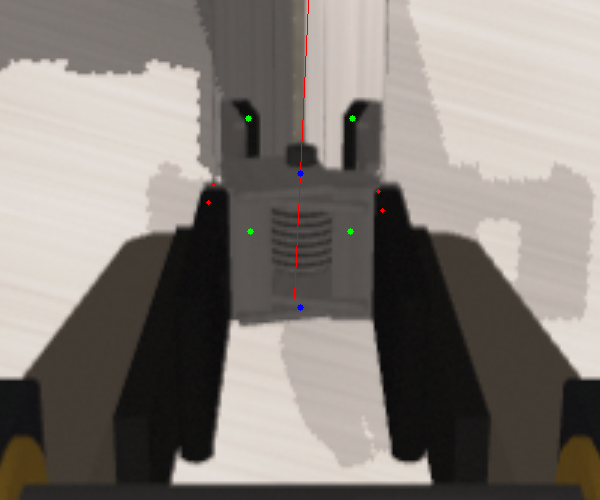

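View pics/f2_side_3.png

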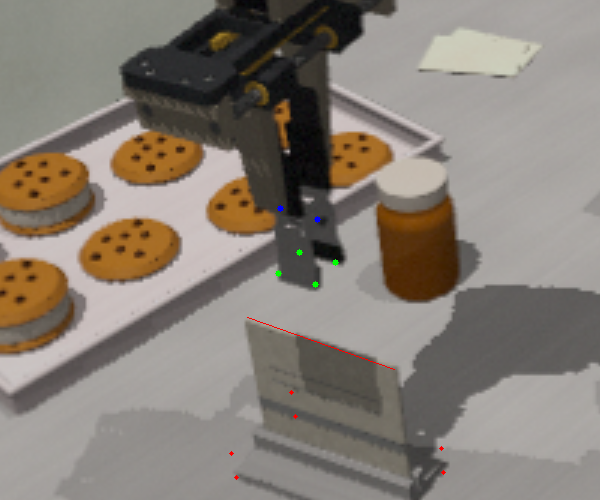

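View pics/f2_scene_3.png

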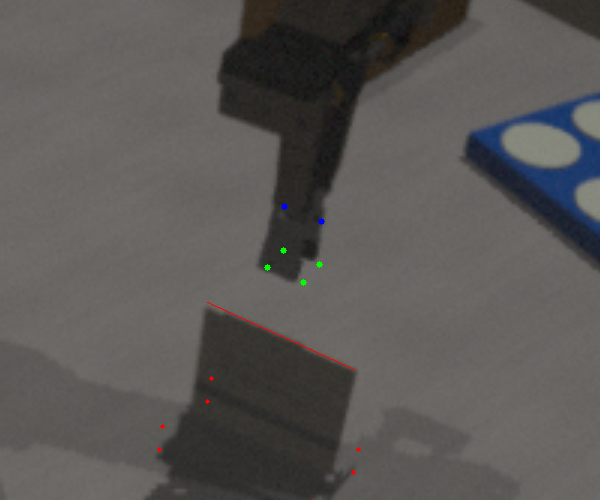

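```bash
python3 - <<'E'
from h import *
a=cv2.imread('pics/f2_side_3.png')[170:310,230:370];b=cv2.imread('pics/f2_scene_3.png')[170:310,220:360]
b=cv2.convertScaleAbs(b,alpha=2)
cv2.imwrite('pics/z3.png',np.hstack([cv2.resize(a,(400,400)),cv2.resize(b,(400,400))]))
w=cv2.imread('pics/wrist_3.png')[145:255,265:360]
cv2.imwrite('pics/z3w.png',cv2.resize(w,None,fx=5,fy=5,interpolation=cv2.INTER_NEAREST))
g=cv2.cvtColor(w,cv2.COLOR_BGR2GRAY)
l=cv2.createLineSegmentDetector().detect(g)[0][:,0]
for x in l:
    L=np.hypot(x[2]-x[0],x[3]-x[1])
    if L>20: print(np.round(x+[265,145,265,145],1),round(L,1),round(np.degrees(np.arctan2(x[2]-x[0],x[3]-x[1])),1))
E
```

```text
[339.6 229.4 340.5 252. ] 22.6 2.3
[285.4 253.1 286.1 220.6] 32.5 178.7
[315.5 181.9 315.5 239.4] 57.5 -0.1
[341.9 153.5 318.1 153.9] 23.8 -89.0
[344.1 166.9 346.6 189.5] 22.8 6.3
[341.6 208.1 342.8 169.4] 38.7 178.2
[278.  192.3 270.1 167.9] 25.7 -161.9
[321.9 193.1 321.9 158.1] 35.0 180.0
[324.3 156.9 323.6 211.9] 55.0 -0.8
```

View pics/z3.png

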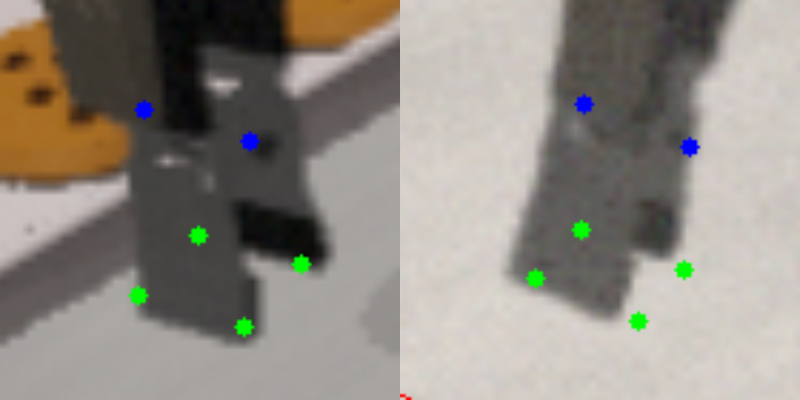

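View pics/z3w.png

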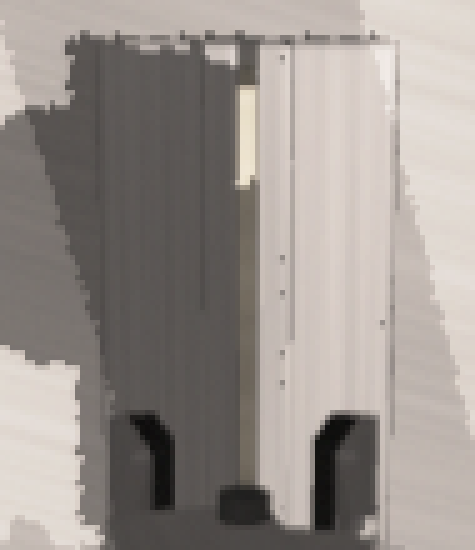

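The wrist view shows the foot and card lines vertical and converging symmetrically, so a yaw of 106° is right. The card is at column 314, matching the middle of the jaws (inner faces at 300 and 328). The jaws sit about 3 mm toward −x along the card, so I'll shift by +3 mm and descend 91 mm.

jog_arm([
  [0.3, [8, 0, 1], [0, 0, 0]],
  [0.3, [22, 0, 3], [0, 0, 0]],
  [0.3, [36, 0, 3], [0, 0, 0]],
  [0.3, [48, 0, 3], [0, 0, 0]],
  [0.3, [58, 0, 3], [0, 0, 0]],
  [0.3, [67, 0, 3], [0, 0, 0]],
  [0.3, [75, 0, 3], [0, 0, 0]],
  [0.3, [82, 0, 3], [0, 0, 0]],
  [0.3, [88, 0, 3], [0, 0, 0]],
  [0.3, [91, 0, 3], [0, 0, 0]],
  [0.3, [91, 0, 3], [0, 0, 0]],
  [0.3, [91, 0, 3], [0, 0, 0]],
  [0.3, [91, 0, 3], [0, 0, 0]],
])

```text
clock: 11.82
position: [0.559, 0.2077, 0.1593]
orientation: [-0.098, 0.7, 0.098, 0.7]
force: [0.6, -0.5, -1.4]
width: 0.384
```

```bash
python3 look.py 4; python3 - <<'E'
from h import *
w=cv2.imread('pics/wrist_4.png')[120:310,260:370]
cv2.imwrite('pics/z4w.png',cv2.resize(w,None,fx=3,fy=3,interpolation=cv2.INTER_NEAREST))
E
```

```text
wrist clip_axle [([0.5571, 0.2062, 0.1393], 0.79)]
wrist jaw_a [([0.5583, 0.195, 0.0951], 0.68), ([0.5567, 0.2062, 0.1439], 0.2)]
wrist handle_a [([0.5611, 0.192, 0.1772], 0.96), ([0.5531, 0.2243, 0.176], 0.7), ([0.5604, 0.1953, 0.0926], 0.59)]
wrist card_top []
wrist card [([0.5601, 0.2046, -0.0006], 0.91)]
side clip_axle [([0.5571, 0.2013, 0.1396], 0.94), ([0.6757, 0.0105, -0.0], 0.63)]
side jaw_a [([0.5482, 0.2218, 0.0938], 0.84), ([0.5568, 0.2083, 0.1246], 0.74), ([0.5554, 0.1972, 0.0965], 0.6)]
side handle_a [([0.5492, 0.2243, 0.1786], 0.88), ([0.5637, 0.189, 0.1767], 0.75)]
side card_top [([0.5565, 0.2054, 0.1237], 0.69)]
side card [([0.5585, 0.2054, 0.0028], 0.63)]
scene clip_axle [([0.5597, 0.2051, 0.1381], 0.88)]
scene jaw_a [([0.5578, 0.1942, 0.095], 0.75), ([0.5521, 0.2144, 0.0991], 0.43)]
scene handle_a [([0.5495, 0.2275, 0.1732], 0.69), ([0.5617, 0.1889, 0.1763], 0.66)]
scene card_top [([0.5567, 0.2069, 0.1236], 0.91)]
scene card [([0.5573, 0.2077, 0.0005], 0.95), ([0.5709, -0.2577, -0.0027], 0.54)]
p [0.5588 0.2076 0.159 ] yaw 106.0 clock 12.725 w 0.38010313758262704 F [ 0.6 -0.3 -0.5]
shift mm [-1.   0.4 -2. ] turn [[-0.0, 0.0, 0.0], [180.0, 0.0, -0.0]]
```

View pics/z4w.png

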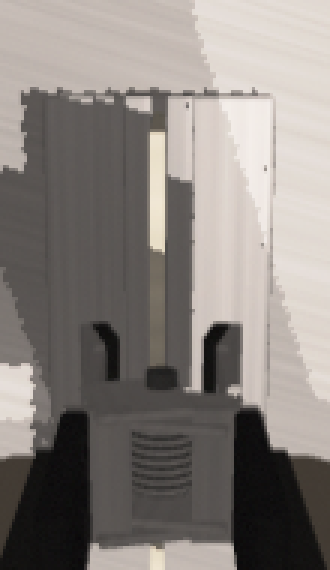

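View pics/sidez_4.png

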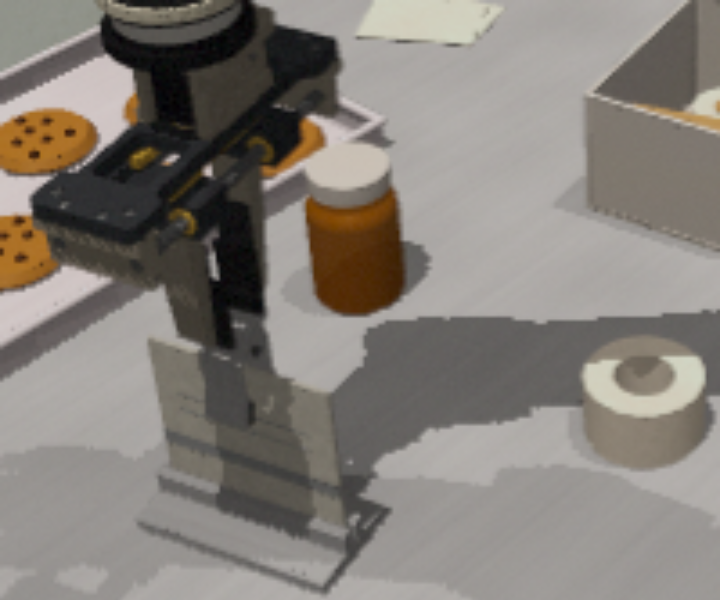

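View pics/scenez_4.png

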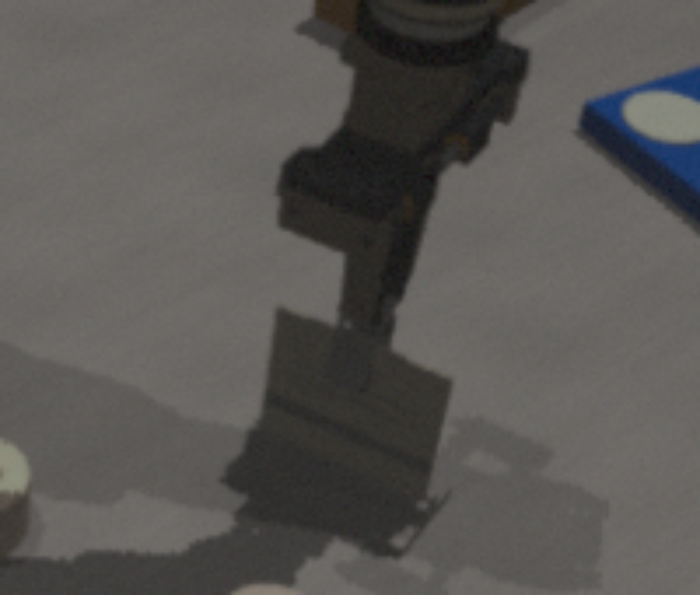

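The clip straddles the card about 29 mm down. The card shows at column 157 (3× crop) against a jaw middle of 162, roughly 1 mm off-centre. I'll trim that and settle.

jog_arm([
  [0.3, [0, -0.5, 0], [0, 0, 0]],
  [0.3, [0, -1, 0], [0, 0, 0]],
  [0.3, [0, -1, 0], [0, 0, 0]],
  [0.3, [0, -1, 0], [0, 0, 0]],
  [0.3, [0, -1, 0], [0, 0, 0]],
])

```text
clock: 13.35
position: [0.5591, 0.2067, 0.159]
orientation: [-0.098, 0.7, 0.098, 0.7]
force: [-1.3, -0.3, -2.0]
width: 0.387
```

```bash
python3 - <<'E'
from h import *
w=grab_frame('wrist')['image'][120:310,260:370]
cv2.imwrite('pics/z5w.png',cv2.resize(w,None,fx=3,fy=3,interpolation=cv2.INTER_NEAREST))
a=grab_frame('side')['image'];b=cv2.imread('pics/side_3.png')
print(spot_point('card','side')[:1])
d=cv2.absdiff(a,b).max(2)[315:370,185:265];print('foot diff px',(d>40).sum())
s=state();print(s['clock'],s['position'],s['force'],s['width']*92,np.abs(s['qd']).max())
E
```

```text
[{'point': [0.5589, 0.2063, -0.0019], 'score': 0.62}]
foot diff px 151
13.5 [0.55908958 0.20666475 0.15898099] [ 0.02518189  0.16569508 -2.25270616] 35.19373745940731 0.0011442360126290869
```

View pics/z5w.png

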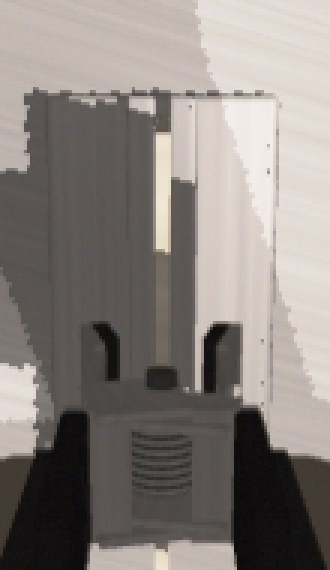

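The card strip (column 162) is now centred between the jaws (119 and 205), and the contact force is about zero. Handing in.

```bash
python3 -c "
from cell import *
print(hand_in())"
```

```text
the job is handed in; nothing more can be done
None
```

The clip is over the middle of the batch card's top edge, held squeezed wide open, with one jaw on each side. I handed the job in at about 13.5 s of the 42 s allowed.

- **Opening:** the gripper width is 35–35.5 mm. That is about the 36 mm between the handles at the stop, so the jaws are fully open.
- **Centring:** in the last wrist view the card lies midway between the jaws and parallel to them, with clear gaps on both sides.
- **Depth:** the jaws reach about 29 mm below the card's top edge. The axle is about 15 mm above that edge, so the coil is clear of the card.
- **Contact:** the side force on the tool is about zero. The -2 N vertical reading is about the clip's own weight plus noise.
- **Other things:** the card's detected position agrees with the earlier ones to within a few mm. The roll and jar looked unmoved in the views. I did not check the spatula after the lift, but the arm did not go near it again.

**Checks that disagreed:**
- The silhouette fits gave card yaws from 13.5° to 16.4°. I used 16°, which the lines in the wrist view supported.
- The clip may be tilted 1–3° within the card's plane. The estimates did not agree, so I left it.
- A picture difference over the card's foot showed 151 changed pixels. I put this down to the arm's shadow.

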